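Close a mould in the bench clamping jig

TASK

Close the two-plate mould in the clamping jig: raise the jig's side lever fully so that its presser foot lifts, put the thick lower plate squarely on the jig's bed and then the thinner cover plate squarely on top of it, edges flush all round and both let go, with the lever still up. Then swing the lever fully down so that the foot presses on the pile. Leave the bottle, pen cup, dish and shade guide where they are.

Things in the scene. Friction and masses are not known exactly. Their poses are not given: they have to be found in the camera images.
- jig: Fixed grey clamping jig. Origin: underside, below the bed's centre; x runs from the bed's open front end to the column (yaw within 0.3 rad). Foot slab y +-50, x -75 to 130, 12 mm high. Bed: dark steel block 130 (x) x 60 (y), centred, top at 30 mm. Column at x = 108. White head 44 mm wide, x 20 to 126, z 135 to 187; spindle and presser foot hang below it at x = 34, y = 0.
- bed (a point): Centre of the bed's flat top (130 x 60 mm), 30 mm above the table; axes as the jig's. The front 80 mm of the bed is open above; the rear is below foot and head, so plates go in level from the front (along the jig's +x) under the raised foot.
- foot: Presser foot: black rubber disc 24 mm across, 10 high; origin: centre of its underside. Rises 40 mm per rad of the lever: underside 35 mm above the bed with the lever down, 75 mm with it up. Sprung (12 mm, 1.2 N per mm): presses on the 40 mm pile with about 6 N when the lever is down.
- lever (a joint): Hinge of the side lever, rad: 0 = fully down (lever slopes 0.45 rad below level), 1.0 = fully up (0.55 rad above level). Stays where it is left; moving it takes about 6 N at the grip.
- lever_pivot (a point): Pivot of the lever, at jig (50, 37, 160) mm, beside the head; axes as the jig's. The hinge axis is the jig's x; the lever points out to the jig's +y.
- lever_grip (a point): Middle of the lever's black round handle, 14 mm thick, 48 long, 85 mm from the pivot; an 8 mm steel rod joins it to the pivot. At lever angle q it is at pivot + 85 mm * (0, cos(q - 0.45), sin(q - 0.45)) in the jig's axes. The point's axes are the jig's turned by q about x.
- lower_plate: Loose lower mould plate, hard white plastic, 130 (x) x 60 (y) x 24 mm (z), 0.21 to 0.42 kg, full rectangular outline, a row of round dark tooth marks in a horseshoe on its top. Origin: centre of its underside, z up. Either end may face forward. Lies flat on the table at the start.
- cover_plate: Loose cover plate, hard white plastic, 130 (x) x 60 (y) x 16 mm (z), 0.14 to 0.28 kg, plain top, its four corners notched (8 mm in x, 10 mm in y). Origin: centre of its underside, z up. Either end may face forward. Lies flat on the table at the start.
- bottle: Bystander: white round bottle, 48 mm across, 150 high; origin centre of underside.
- pen_cup: Bystander: dark round cup 74 mm across, 95 high, with pens up to 155 mm high; origin centre of underside.
- dish: Bystander: clear round dish 90 mm across, 16 high, holding a yellow block; origin centre of underside.
- shade_guide: Bystander: grey bar 60 (x) x 140 (y) x 17 mm, with tooth-shaped tabs up to 23 mm high along its -x edge; origin centre of underside.

How it is judged:
On the way, in this order (a step that is already met when the one before it is completed fails the run):
1. the lever is raised (above 0.85 of its 1.0 rad) (value of joint lever above 0.85 rad), for 0.2 s.
2. the lower plate lies squarely on the bed, released, with the lever still up (x of lower_plate in the frame of bed between -0.006 and 0.006 m and y of lower_plate in the frame of bed between -0.006 and 0.006 m and z of lower_plate in the frame of bed between -0.003 and 0.003 m and angle between the x axis of lower_plate and the x axis of bed, either way round below 0.09 rad and contact force between the fingers and lower_plate below 0.1 N and linear speed of lower_plate below 0.02 m/s and value of joint lever above 0.85 rad), for 0.2 s.
3. the cover plate lies squarely on the lower plate, released, with the lever still up (all of step 2 and x of cover_plate in the frame of lower_plate between -0.006 and 0.006 m and y of cover_plate in the frame of lower_plate between -0.006 and 0.006 m and z of cover_plate in the frame of lower_plate between 0.021 and 0.027 m and angle between the x axis of cover_plate and the x axis of lower_plate, either way round below 0.09 rad and contact force between the fingers and cover_plate below 0.1 N and linear speed of cover_plate below 0.02 m/s), for 0.2 s.
At the end, for the whole second after the job is handed in: The lower plate lies on the bed and the cover plate on the lower plate, each within 6 mm in x and y and 0.09 rad of what it lies on, flat, released and at rest; the lever is fully down (below 0.08 rad) and the foot presses on the cover plate with more than 2 N (x of lower_plate in the frame of bed between -0.006 and 0.006 m and y of lower_plate in the frame of bed between -0.006 and 0.006 m and z of lower_plate in the frame of bed between -0.003 and 0.003 m and angle between the x axis of lower_plate and the x axis of bed, either way round below 0.09 rad and contact force between the fingers and lower_plate below 0.1 N and linear speed of each of lower_plate, cover_plate below 0.02 m/s and x of cover_plate in the frame of lower_plate between -0.006 and 0.006 m and y of cover_plate in the frame of lower_plate between -0.006 and 0.006 m and z of cover_plate in the frame of lower_plate between 0.021 and 0.027 m and angle between the x axis of cover_plate and the x axis of lower_plate, either way round below 0.09 rad and contact force between the fingers and cover_plate below 0.1 N and value of joint lever below 0.08 rad and contact force between foot and cover_plate above 2 N); the robot touches nothing.
It fails at once if the bottle is moved more than 20 mm (distance of bottle from where it was at the start of the episode above 0.02 m).
It fails at once if the pen cup is moved more than 20 mm (distance of pen_cup from where it was at the start of the episode above 0.02 m).
It fails at once if the dish is moved more than 20 mm (distance of dish from where it was at the start of the episode above 0.02 m).
It fails at once if the shade guide is moved more than 20 mm (distance of shade_guide from where it was at the start of the episode above 0.02 m).
It fails at once if the bottle or the pen cup is tipped over (angle between any of bottle, pen_cup's own z axis and vertical above 0.5 rad).
It also fails if it takes over 72 s, if anything falls off the work surface, if the arm or the gripper's body presses on something with over 40 N, if the wrist force passes 120 N, or if a joint passes its speed limit or range.

ROBOT

A 6-joint arm with a two-finger parallel gripper is mounted at the origin on the work surface. World frame = base frame: x ahead of the robot, y to its left, z up, the work surface at z = 0. Lengths are in m, angles in rad, forces in N, time in s.
With the tool pointing down it reaches from about 0.25 to 0.775 m from the base axis. Payload 8.9 kg.
Tool frame: the origin (TCP) lies midway between the tips of the shut fingers; the grasp point (between the pads) lies manip.pinch_z behind it (manip.pinch_z is the distance from the TCP to the grasp point, in m); z points along the fingers, y is the line along which they close (so a half turn about z gives the same grasp; the last joint's range is limited). The gripper opens to 85 mm and grips with 20 to 120 N. Pads are 22 mm wide; open, the fingers measure 114 mm over their backs; the gripper's body (76 mm by 85 mm) begins 54 mm behind the grasp point. The pads swing forward as they close: fully open they stand 13 mm farther back than shut.
Start: joints at [-1.345, 0.291, -0.153, 1.127, 0, 1.431], TCP at [0.187, -0.49, 0.231] pointing down, gripper open.
Joint ranges: [-2.52, 2.52], [-0.91, 1.74], [-1.3, 1.37], [-1.96, 2.02], [-1.52, 1.47], [-3.14, 3.14]. Speed limits (rad/s): [2.22, 2.22, 2.79, 3.14, 3.14, 3.14].

INTERFACE

Orientations are given as a unit quaternion [x, y, z, w].
In Python, from plant import manip gives the robot as it stands.
- The arm moves only by the tool carry_out, never from a script. Its arguments are lists of equal length, an entry for each row: "slide": the shift along the tool's x, y, z in units of 50 mm (1.0 is 50 mm), a list of three; "roll": the turn about the tool's z in units of 8 degrees (1.0 is 8 degrees). In form: {"slide": [[tx, ty, tz], ...], "roll": [roll, ...]}. A call has 1 to 12 rows; each row shifts and turns the commanded pose from where the row before left it, along the tool's axes as they then stand; what a row does not reach is not made up. A row lasts 1/10 s, in which the tool goes at most 50 mm and 8.59 degrees, less where a joint would pass 70% of its speed; a pose out of reach is approached as far as the arm can. A call is refused whole if a number of a shift passes 1 or a number of a turn 1, either way. A call with a gripper value outside its range is refused whole. "hand" is the finger opening in mm, from 0 to 85.4, set as the call begins (left out, the last holds). The fingers move at their own pace and stop on an object; the grip force is fixed at half the most. Time passes only in rows, so rows that do not move let the fingers close. It gives the time, the measured TCP pose, the force, the opening and the grip force at its end, in the units of the state.
- manip.sense(): the state, without advancing time (a new reading comes with each control period).
- manip.read_camera(name): name is "scene" or "top"; returns (picture, depth): 480x640x3 uint8, red, green, blue; 480x640 float32, m along the optical axis (not along the pixel's ray), 0 where there is no reading.
- manip.camera_params(name): a dict with "fovy" (degrees; the focal length in pixels is half the picture's height over the tangent of half this angle, whatever the lens; pixels are square), "cx", "cy" (the principal point, pixels), "rvec" (rotation vector, rad) and "tvec" (3), from world to camera coordinates, as OpenCV has them. Camera axes: x right, y down, z forward; pixel columns grow to the right and rows downward; lengths in m; the calibration is good to about 2 mm. A picture is of the moment at which its call begins. camera_params takes no time and is no camera call.
- manip.job_done(): hands the job in; it is judged then, once.
Trained networks look in the newest picture that a camera, given by its name, has taken for a name from the list of things; names that differ only in an ending like _2 or _b are one class to them, and where a whole thing is asked for, a point or a joint stands for the part that bears it (a point fixed in the world has none). Each returns a list of dicts, best first, with "conf" (0 to 1); they miss things now and then, are a little off and sometimes report something else, mostly with a low value. They report only what shows in the picture. A call takes as long as a camera call.
- manip.search_frame(query, camera): "extent" ([left, top, right, bottom] in pixels, round what is visible of it).
- manip.landmark_of(query, camera): "point" ([column, row] in pixels: a listed point, or the origin of a listed thing).
The state is a dict: "time_s": time; "qpos": joint angles; "joint_vel": joint speeds; "effort": joint torques, N m; "eef_pos": TCP position; "tool_rot": TCP orientation; "force": force on the tool from outside, world axes, zero at the start; "wrist_torque": the same for the moment, N m; "gripper_width": opening from 0.0 (shut) to 1.0 (fully open); "finger_force": force on a finger pad.
Only numpy, scipy, OpenCV 4.12 (cv2) and the standard library are available. Lean on these libraries where they do the work, as an engineer would, in place of code of your own. Each camera call takes 0.05 s, during which the arm holds its last target. There are 200 camera calls.

## Working session

There is one attempt and no reset: what is moved stays moved. The work goes in short steps, Python scripts to look and compute and a tool call to move; the robot and the scene stay as the last step left them, time stands still between calls to the robot, and variables do not carry over. Pictures are saved under pics/ and viewed, at most 10 in all, crops included, and the job is handed in when it is done.

Besides the shell and the picture viewer there is one more tool, called after "Call:" by a JSON object that holds its "fn" and its "kwargs". carry_out: Moves the arm, as the interface text tells. Its arguments: {"type":"object","properties":{"slide":{"type":"array"},"roll":{"type":"array"},"hand":{"type":"number"}},"required":["slide","roll"]}

```bash
ls; mkdir -p pics; python3 - <<'E'
from plant import manip
import cv2,numpy as np
print(manip.pinch_z, manip.sense())
ims=[]
for c in("scene","top"):
    p,d=manip.read_camera(c); cv2.imwrite(f"pics/{c}0.png",p[:,:,::-1]); np.save(f"{c}_d.npy",d)
    cp=manip.camera_params(c);print(c,cp)
    for n in("jig","bed","foot","lever_pivot","lever_grip","lower_plate","cover_plate","bottle","pen_cup","dish","shade_guide"):
        a=manip.landmark_of(n,c)[:2]; print(n,[(np.round(x["point"],1).tolist(),round(x["conf"],2)) for x in a])
E
```

```text
pics
0.0187 {'time_s': 0.0, 'qpos': array([-1.34530320e+00,  2.91294394e-01, -1.54128707e-01,  1.12672628e+00,
        2.14912752e-05,  1.43154662e+00]), 'joint_vel': array([ 0.0001124 ,  0.00115198,  0.0007271 ,  0.0002368 ,  0.00048306,
       -0.00070484]), 'effort': array([ 6.82141626e-05, -5.37144542e+01,  3.31373584e+01,  1.58692285e-02,
        3.98188388e-05,  5.72329938e-06]), 'eef_pos': array([ 0.18720504, -0.49000511,  0.2307241 ]), 'tool_rot': array([ 9.83416149e-01,  1.81362125e-01, -1.84283110e-05, -6.76361248e-04]), 'force': array([-0.25628103, -0.35056305,  0.19910887]), 'wrist_torque': array([-0.00814813, -0.02653256,  0.02398188]), 'finger_force': 0.0, 'gripper_width': 0.9999078369202564}
scene {'fovy': 54.477229545648306, 'cx': 320.06472599581105, 'cy': 239.63566231082658, 'rvec': array([ 2.03227453,  1.69447501, -0.4922377 ]), 'tvec': array([ 0.00867342, -0.42074135,  1.38718442])}
jig [([383.5, 260.9], 0.82)]
bed [([382.4, 254.7], 0.96)]
foot [([394.9, 258.4], 0.61)]
lever_pivot [([422.2, 233.5], 0.92), ([519.9, 288.4], 0.64)]
lever_grip [([447.8, 224.2], 0.69)]
lower_plate []
cover_plate [([247.2, 274.9], 0.67)]
bottle [([261.0, 349.8], 0.93), ([381.4, 253.1], 0.47)]
pen_cup [([519.2, 286.6], 0.91)]
dish [([346.2, 187.8], 0.82), ([420.2, 230.5], 0.19)]
shade_guide [([133.9, 252.2], 0.57)]
top {'fovy': 56.445023010495156, 'cx': 325.21077023604977, 'cy': 236.06796796229537, 'rvec': array([ 2.10597043, -2.15325647,  0.12850667]), 'tvec': array([-0.08107459,  0.55090892,  0.98271273])}
jig [([279.2, 227.5], 0.77)]
bed [([273.0, 225.3], 0.69)]
foot [([268.9, 204.6], 0.44)]
lever_pivot [([244.0, 194.8], 0.74), ([400.5, 157.3], 0.6)]
lever_grip [([208.5, 212.9], 0.8)]
lower_plate [([175.8, 270.7], 0.9)]
cover_plate [([402.9, 235.3], 0.96)]
bottle []
pen_cup [([154.5, 180.7], 0.71)]
dish [([299.1, 326.4], 0.9)]
shade_guide [([518.4, 278.9], 0.81), ([211.3, 214.4], 0.49)]
```

View pics/scene0.png

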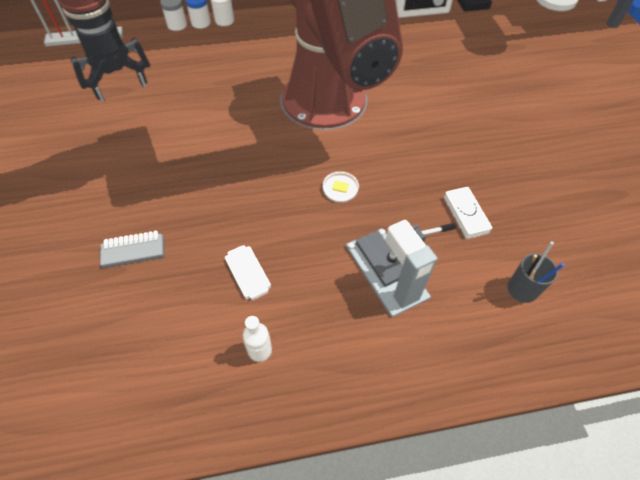

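View pics/top0.png

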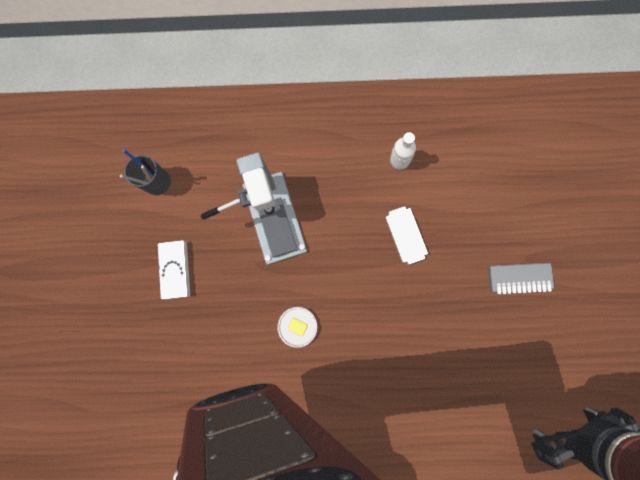

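The scene picture shows the jig at about (390,265), lever grip (447,227), lower plate (468,212), cover (247,272), bottle (258,340). The top view shows the bed at (278,228), lever grip (209,212), lower plate (173,270), cover (406,235) and dish (298,327).

```bash
cat > h.py <<'E'
from plant import manip
import cv2,numpy as np
from scipy.spatial.transform import Rotation as R
def cam(c):
    cp=manip.camera_params(c); f=240/np.tan(np.radians(cp["fovy"]/2))
    return f,cp["cx"],cp["cy"],cv2.Rodrigues(np.array(cp["rvec"]))[0],np.array(cp["tvec"])
def cloud(c,d):
    f,cx,cy,Rm,t=cam(c); v,u=np.mgrid[:480,:640]
    P=np.stack([(u-cx)/f*d,(v-cy)/f*d,d],-1)-t
    return P@Rm
def ray(c,uv,z):
    f,cx,cy,Rm,t=cam(c); r=Rm.T@np.array([(uv[0]-cx)/f,(uv[1]-cy)/f,1]); o=-Rm.T@t
    return o+r*(z-o[2])/r[2]
def proj(c,P):
    f,cx,cy,Rm,t=cam(c); q=np.atleast_2d(P)@Rm.T+t
    return q[:,:2]/q[:,2:]*f+[cx,cy]
def rect(P):
    (x,y),(w,h),a=cv2.minAreaRect((P[:,:2]*1000).astype(np.float32))
    if w<h: w,h,a=h,w,a+90
    return np.round([x,y,w,h,(a+90)%180-90],1)
E
python3 - <<'E'
from h import *
d=np.load("top_d.npy"); P=cloud("top",d); im=cv2.imread("pics/top0.png").astype(int)
def sel(u0,v0,u1,v1,z0,z1,m=None):
    S=np.zeros(d.shape,bool); S[v0:v1,u0:u1]=1; S&=(P[...,2]>z0)&(P[...,2]<z1)&(d>0)
    if m is not None:S&=m
    return P[S]
w=im.min(-1)>170
def show(n,Q): print(n,len(Q),rect(Q),"med",np.round(np.median(Q,0),4), "zpc",np.round(np.percentile(Q[:,2],[5,95]),4))
show("table",sel(220,280,260,300,-.02,.02))
show("lower",sel(140,225,205,310,.012,.035))
show("lowerW",sel(140,225,205,310,-.01,.05,im.min(-1)>110))
show("cover",sel(375,195,440,275,.008,.03))
show("coverW",sel(375,195,440,275,-.01,.05,im.min(-1)>150))
show("slab",sel(235,150,310,270,.006,.018))
show("slab+",sel(225,150,310,270,.006,.04))
show("bed",sel(235,150,310,270,.025,.036))
show("head",sel(230,140,310,270,.175,.20))
show("dish",sel(270,300,330,355,.008,.03))
show("bottle",sel(380,125,425,175,.02,.2))
show("lever",sel(195,190,235,225,.06,.2))
for c,n,uv,z in[("top","bed",(273,225.3),.03),("scene","bed",(382.4,254.7),.03),("top","grip",(208.5,212.9),.123),("scene","grip",(447.8,224.2),.123)]: print(c,n,ray(c,uv,z))
ds=np.load("scene_d.npy");Ps=cloud("scene",ds)
def sel2(u0,v0,u1,v1,z0,z1):
    S=np.zeros(d.shape,bool); S[v0:v1,u0:u1]=1; S&=(Ps[...,2]>z0)&(Ps[...,2]<z1)&(ds>0); return Ps[S]
show("S lower",sel2(435,180,500,245,.018,.03)); show("S cover",sel2(215,235,280,310,.011,.022)); show("S bed",sel2(340,220,440,320,.026,.034)); show("S slab",sel2(340,220,440,320,.008,.016)); show("S head",sel2(370,210,450,320,.18,.195)); show("S grip",sel2(437,215,460,245,.08,.16))
E
```

```text
table 795 [433.2 112.4  94.7  44.6  88.8] med [ 0.4328  0.1123 -0.0006] zpc [-0.0038  0.0025]
lower 1506 [481.2 264.5 130.1  63.1   5.2] med [0.4803 0.2626 0.023 ] zpc [0.0191 0.0261]
lowerW 1688 [484.6 270.2 137.9  74.2   5.4] med [0.4809 0.2628 0.0227] zpc [0.001 0.026]
cover 1392 [ 550.5 -282.4  130.3   60.7   18.7] med [ 0.5496 -0.2822  0.016 ] zpc [0.0125 0.019 ]
coverW 1452 [ 553.6 -283.4  134.7   65.    18. ] med [ 0.5505 -0.2816  0.0159] zpc [0.0097 0.019 ]
slab 1398 [596.2  26.9 216.6 100.   16.8] med [0.5865 0.0111 0.0115] zpc [0.0082 0.015 ]
slab+ 2691 [596.2  26.9 216.6 100.   16.8] med [0.5739 0.0144 0.0155] zpc [0.0089 0.0319]
bed 1232 [600.1  28.1 182.9  60.   16.7] med [0.5658 0.0166 0.0295] zpc [0.0265 0.0326]
head 1182 [644.6  41.2 106.1  49.9  17.3] med [0.6456 0.0409 0.1863] zpc [0.1818 0.1891]
dish 418 [344.  -24.   87.4  87.2  88.8] med [ 0.3448 -0.0241  0.0154] zpc [0.011  0.0185]
bottle 610 [ 731.2 -274.    47.8   40.7   61.2] med [ 0.7257 -0.2709  0.098 ] zpc [0.03   0.1507]
lever 192 [595.5 128.8  82.4  13.9 -69.9] med [0.5924 0.1352 0.1389] zpc [0.1278 0.1528]
top bed [0.57881332 0.02800365 0.03      ]
scene bed [0.57684275 0.02692085 0.03      ]
top grip [0.59250381 0.15245395 0.123     ]
scene grip [0.58075395 0.15745998 0.123     ]
S lower 1134 [485.4 268.2 131.7  62.1   5.3] med [0.4892 0.2669 0.0245] zpc [0.0209 0.0276]
S cover 1323 [ 554.4 -278.2  133.6   60.7   18.1] med [ 0.5577 -0.2779  0.0156] zpc [0.0129 0.0185]
S bed 1197 [608.   32.7 192.2  60.5  16.6] med [0.579  0.0223 0.0303] zpc [0.0274 0.0328]
S slab 1098 [605.4  31.9 206.9 100.4  16.7] med [0.6479 0.0079 0.0121] zpc [0.0092 0.015 ]
S head 1158 [649.7  44.2 104.7  50.2  17.1] med [0.6568 0.0438 0.1872] zpc [0.1833 0.1897]
S grip 120 [596.1 144.7  54.9  12.6 -72.5] med [0.5968 0.1467 0.1377] zpc [0.1284 0.1451]
```

```bash
cat >> h.py <<'E'
def plan(target,yawdeg):
    s=manip.sense(); p=np.array(s["eef_pos"]); Rm=R.from_quat(s["tool_rot"]).as_matrix()
    y=np.degrees(np.arctan2(Rm[1,0],Rm[0,0])); dy=(yawdeg-y+180)%360-180
    g=np.array(target)-p; ya=np.radians(yawdeg); 
    Rt=np.array([[np.cos(ya),np.sin(ya),0],[np.sin(ya),-np.cos(ya),0],[0,0,-1]])
    print("pos",p.round(4),"yaw",y.round(2),"t",s["time_s"],"| roll units",round(-dy/8,3),"| shift now-axes",(Rm.T@g/.05).round(3),"| after-roll axes",(Rt.T@g/.05).round(3))
E
python3 - <<'E'
from h import *
from scipy.optimize import least_squares
for c in("top","scene"):
    d=np.load(c+"_d.npy");P=cloud(c,d).reshape(-1,3); 
    a=np.radians(16.75); u=np.array([np.cos(a),np.sin(a)]);n=np.array([-u[1],u[0]]); o=np.array([.577,.023])
    x=(P[:,:2]-o)@u; y=(P[:,:2]-o)@n; z=P[:,2]
    near=(abs(y)<.08)&(x>-.12)&(x<.16)&(d.ravel()>0)
    # front edges/side edges from robust percentiles
    b=near&(z>.024)&(z<.036)&(x<0.01)&(abs(y)<.045)
    s=near&(z>.007)&(z<.017)&(x<.01)
    h=near&(z>.178)&(z<.197)
    for nme,m in(("bed",b),("slab",s),("head",h)):
        print(c,nme,m.sum(),"x",(np.percentile(x[m],[.5,1.5,98.5,99.5])*1e3).round(1),"y",(np.percentile(y[m],[.5,1.5,98.5,99.5])*1e3).round(1))
s=manip.sense()
E
```

```text
top bed 855 x [-67.5 -66.8   8.5   9.4] y [-31.4 -30.9  27.3  28. ]
top slab 692 x [-77.4 -77.2   8.2   9.5] y [-51.5 -51.1  47.4  48. ]
top head 1167 x [ 18.1  19.2 121.  122.3] y [-26.  -24.9  20.9  22.4]
scene bed 697 x [-62.5 -62.    8.6   9.3] y [-29.5 -28.9  29.1  30. ]
scene slab 332 x [-73.2 -72.2   8.4   8.9] y [-49.1 -48.7  48.2  50.3]
scene head 1194 x [ 24.4  26.1 127.6 128. ] y [-24.7 -24.1  22.2  23.8]
```

Call:
{"fn": "carry_out", "kwargs": {"slide": [[0,0,-1],[0,0,0],[0,0,0],[0,0,0],[0,0,0],[0,0,0],[0,0,0],[0,0,0],[0,0,0],[0,0,0],[0,0,0]], "roll": [0,-1,-1,-1,-1,-1,-1,-1,-1,-1,-1]}}

```text
time_s: 2.3
eef_pos: [0.1873, -0.4904, 0.2813]
tool_rot: [0.635, 0.773, 0.0, -0.0]
force: [0.4, 0.0, 0.4]
gripper_width: 1.002
finger_force: 0.0
```

```bash
python3 -c "
from h import *
plan([.5922,.1453,.25],106.8)"
```

```text
pos [ 0.1873 -0.4904  0.2813] yaw 101.23 t 2.3 | roll units -0.696 | shift now-axes [10.894 10.419  0.626] | after-roll axes [ 9.832 11.427  0.626]
```

Call:
{"fn": "carry_out", "kwargs": {"slide": [[0,0,0],[0.6,0.7,0],[0.6,0.7,0],[0.6,0.7,0],[0.6,0.7,0],[0.6,0.7,0],[0.6,0.7,0],[0.6,0.7,0],[0.6,0.7,0],[0.6,0.7,0],[0.6,0.7,0],[0.6,0.7,0]], "roll": [-0.7,0,0,0,0,0,0,0,0,0,0,0], "hand": 70}}

```text
time_s: 3.5
eef_pos: [0.4635, -0.0628, 0.2815]
tool_rot: [0.598, 0.801, 0.0, 0.0]
force: [0.3, -1.0, -0.1]
gripper_width: 0.819
finger_force: 0.0
```

Call:
{"fn": "carry_out", "kwargs": {"slide": [[0.6,0.7,0],[0.6,0.7,0],[0.6,0.7,0],[0.6,0.7,0],[0.4,0.5,0.2],[0.3,0.4,0.4],[0,0,0]], "roll": [0,0,0,0,0,0,0]}}

```text
time_s: 4.2
eef_pos: [0.596, 0.1389, 0.2481]
tool_rot: [0.597, 0.802, -0.001, -0.002]
force: [-0.5, -0.3, -1.1]
gripper_width: 0.821
finger_force: 0.0
```

```bash
python3 - <<'E'
from h import *
plan([.5922,.1453,.106],106.8)
for c in("top","scene"):
    p,d=manip.read_camera(c); cv2.imwrite(f"pics/{c}1.png",p[:,:,::-1]); np.save(f"{c}_d1.npy",d)
    print(proj(c,manip.sense()["eef_pos"]))
    u,v=proj(c,manip.sense()["eef_pos"])[0].astype(int)
    cr=p[max(v-100,0):v+100,max(u-130,0):u+130,::-1]; cv2.imwrite(f"pics/{c}1c.png",cv2.resize(cr,None,fx=1.5,fy=1.5)) 
a=[cv2.resize(cv2.imread(f"pics/{c}1c.png"),(390,300)) for c in("top","scene")]
cv2.imwrite("pics/both1.png",np.hstack(a))
E
```

```text
pos [0.596  0.1389 0.2481] yaw 106.65 t 4.2 | roll units -0.018 | shift now-axes [ 0.142 -0.026  2.842] | after-roll axes [ 0.145 -0.036  2.841]
[[196.78894512 197.38461456]]
[[456.28657658 193.00392399]]
```

View pics/both1.png

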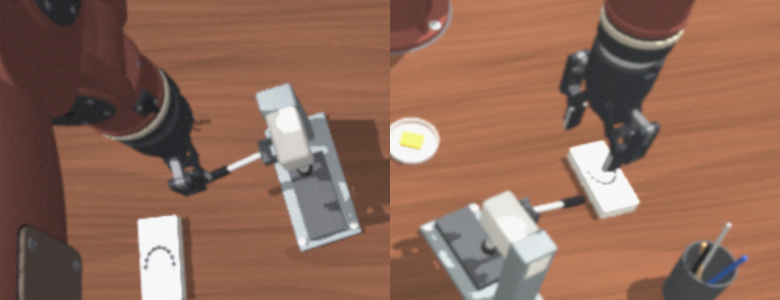

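The gripper hangs above the lever handle in both crops: handle at (215,174) in the left one and (570,204) in the right one. The lower plate is clear of it. Now lowering.

Call:
{"fn": "carry_out", "kwargs": {"slide": [[0.14,-0.03,0.3],[0,0,0.5],[0,0,0.5],[0,0,0.5],[0,0,0.5],[0,0,0.4],[0,0,0.14],[0,0,0]], "roll": [0,0,0,0,0,0,0,0]}}

```text
time_s: 5.1
eef_pos: [0.5923, 0.142, 0.1095]
tool_rot: [0.599, 0.801, -0.0, -0.0]
force: [0.8, -0.1, 0.7]
gripper_width: 0.816
finger_force: 0.0
```

Call:
{"fn": "carry_out", "kwargs": {"slide": [[0,0,0],[0,0,0],[0,0,0],[0,0,0],[0,0,0],[0,0,0],[0,0,0],[0,0,0]], "roll": [0,0,0,0,0,0,0,0], "hand": 0}}

```text
time_s: 5.9
eef_pos: [0.5932, 0.1428, 0.1099]
tool_rot: [0.598, 0.801, 0.0, 0.0]
force: [-0.1, 0.1, 6.2]
gripper_width: 0.145
finger_force: 58.4
```

Call:
{"fn": "carry_out", "kwargs": {"slide": [[0.066,0,-0.156],[0.052,0,-0.164],[0.032,0,-0.166],[0.018,0,-0.17],[0,0,-0.168],[-0.018,0,-0.17],[-0.032,0,-0.166],[-0.052,0,-0.164],[-0.066,0,-0.156],[-0.08,0,-0.148],[-0.02,0,-0.06],[0,0,0]], "roll": [0,0,0,0,0,0,0,0,0,0,0,0]}}

```text
time_s: 7.1
eef_pos: [0.5949, 0.1362, 0.1927]
tool_rot: [0.599, 0.801, -0.001, 0.001]
force: [8.1, -7.4, -9.9]
gripper_width: 0.138
finger_force: 59.2
```

Call:
{"fn": "carry_out", "kwargs": {"slide": [[0,0,0],[0,0,0],[0,0,0],[0,0,0],[0,0,0],[0,0,-0.5],[0,0,-0.5],[0,0,-0.5],[0,0,0]], "roll": [0,0,0,0,0,0,0,0,0], "hand": 85}}

```text
time_s: 8.0
eef_pos: [0.5956, 0.1382, 0.2723]
tool_rot: [0.598, 0.801, 0.002, 0.002]
force: [0.3, 0.4, -0.9]
gripper_width: 0.993
finger_force: 0.0
```

```bash
python3 -c "
from h import *
u=np.array([np.cos(np.radians(5.2)),np.sin(np.radians(5.2))])
for o in(-1,1):
  c=np.array([.4833,.2664])+o*.038*u; print(c); plan([*c,.20],185.2)
"
```

```text
[0.44545639 0.26295596]
pos [0.5956 0.1382 0.2723] yaw 106.51 t 8.0 | roll units -9.836 | shift now-axes [ 3.246 -2.178  1.432] | after-roll axes [2.764 2.756 1.447]
[0.52114361 0.26984404]
pos [0.5956 0.1382 0.2723] yaw 106.51 t 8.0 | roll units -9.836 | shift now-axes [ 2.948 -0.688  1.44 ] | after-roll axes [1.244 2.756 1.447]
```

Call:
{"fn": "carry_out", "kwargs": {"slide": [[0.65,-0.44,0],[0.65,-0.44,0],[0.65,-0.44,0],[0.65,-0.44,0],[0.65,-0.42,0],[0,0,0],[0,0,0],[0,0,0],[0,0,0],[0,0,0],[0,0,0],[0,0,0]], "roll": [0,0,0,0,0,-1,-1,-1,-1,-1,-1,-1]}}

```text
time_s: 9.2
eef_pos: [0.4431, 0.2628, 0.2682]
tool_rot: [0.149, 0.989, -0.0, -0.0]
force: [0.9, -0.5, 0.9]
gripper_width: 0.991
finger_force: 0.0
```

Call:
{"fn": "carry_out", "kwargs": {"slide": [[0,0,0.5],[0,0,0.5],[0,0,0.43],[0,0,0],[0,0,0]], "roll": [-1,-1,-0.84,0,0]}}

```text
time_s: 9.7
eef_pos: [0.4432, 0.2628, 0.1973]
tool_rot: [-0.044, 0.999, -0.0, -0.0]
force: [0.0, -0.1, -0.3]
gripper_width: 0.997
finger_force: 0.0
```

```bash
python3 - <<'E'
from h import *
plan([.4455,.263,.10],185.2)
a=[]
for c in("top","scene"):
    p,d=manip.read_camera(c); np.save(f"{c}_d2.npy",d); e=manip.sense()["eef_pos"]
    u,v=proj(c,e)[0]; p=p.copy(); cv2.circle(p,(int(u),int(v)),2,(255,0,0),-1)
    M=cv2.getRotationMatrix2D((u,v),0,2.5); M[:,2]+=np.array([200-u,200-v]); a.append(cv2.warpAffine(p,M,(400,400))[:,:,::-1])
cv2.imwrite("pics/both2.png",np.hstack(a))
E
```

```text
pos [0.4432 0.2628 0.1973] yaw -174.98 t 9.7 | roll units -0.022 | shift now-axes [-4.800e-02  1.000e-03  1.947e+00] | after-roll axes [-0.047  0.     1.947]
```

View pics/both2.png

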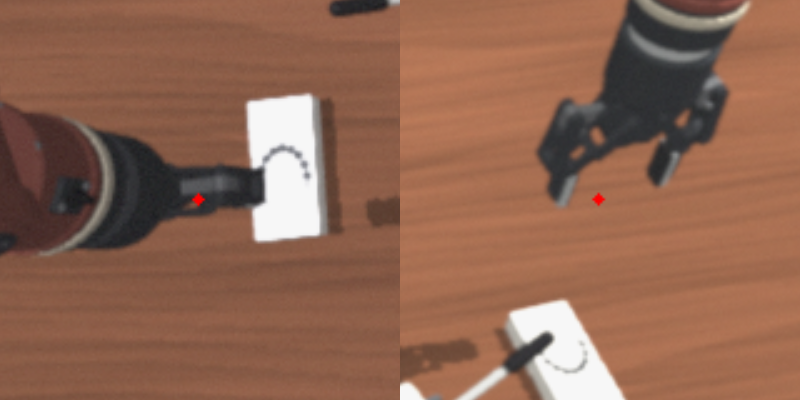

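The red dot (commanded TCP) sits between the fingers, and the plate lies below at about (285,165) in the left crop. Descending.

Call:
{"fn": "carry_out", "kwargs": {"slide": [[-0.05,0,0.5],[0,0,0.5],[0,0,0.5],[0,0,0.5],[0,0,0.5],[0,0,0.5],[0,0,0.5],[0,0,0.3],[0,0,0.14],[0,0,0],[0,0,0]], "roll": [-0.02,0,0,0,0,0,0,0,0,0,0]}}

```text
time_s: 10.9
eef_pos: [0.4467, 0.2634, 0.0012]
tool_rot: [-0.047, 0.999, 0.0, 0.001]
force: [0.7, 0.2, -0.1]
gripper_width: 0.997
finger_force: 0.0
```

Call:
{"fn": "carry_out", "kwargs": {"slide": [[0,0,0],[0,0,0],[0,0,0],[0,0,0],[0,0,0],[0,0,0],[0,0,0]], "roll": [0,0,0,0,0,0,0], "hand": 40}}

```text
time_s: 11.6
eef_pos: [0.4466, 0.2633, 0.0013]
tool_rot: [-0.047, 0.999, 0.0, 0.001]
force: [-1.9, -0.4, 7.9]
gripper_width: 0.685
finger_force: 64.3
```

Call:
{"fn": "carry_out", "kwargs": {"slide": [[0,0,-0.2],[0,0,-0.4],[0,0,-0.6],[0,0,-0.6],[0,0,-0.6],[0,0,0]], "roll": [0,0,0,0,0,0]}}

```text
time_s: 12.2
eef_pos: [0.4481, 0.264, 0.1244]
tool_rot: [-0.047, 0.999, 0.001, 0.003]
force: [0.4, 0.1, -3.3]
gripper_width: 0.688
finger_force: 65.7
```

```bash
python3 -c "
from h import *
print(manip.sense()['gripper_width'],manip.sense()['force'])
plan([.4286,-.0225,.12],196.8)
"
```

```text
0.6880170153225994 [ 0.43618831  0.08422993 -3.32961896]
pos [0.4481 0.264  0.1244] yaw -174.62 t 12.2 | roll units -1.427 | shift now-axes [ 0.926 -5.669  0.071] | after-roll axes [ 2.029 -5.373  0.087]
```

Call:
{"fn": "carry_out", "kwargs": {"slide": [[0.04,-0.25,0],[0.08,-0.5,0],[0.08,-0.5,0],[0.08,-0.5,0],[0.08,-0.5,0],[0.08,-0.5,0],[0.08,-0.5,0],[0.08,-0.5,0],[0.08,-0.5,0],[0.08,-0.5,0],[0.08,-0.5,0],[0.07,-0.42,0.07]], "roll": [0,0,0,0,0,0,0,0,0,0,0,0]}}

```text
time_s: 13.4
eef_pos: [0.4256, -0.025, 0.1158]
tool_rot: [-0.047, 0.999, 0.0, -0.001]
force: [0.6, -0.2, -3.0]
gripper_width: 0.689
finger_force: 65.7
```

Call:
{"fn": "carry_out", "kwargs": {"slide": [[0,0,0],[0,0,0],[0,0,0],[0,0,0]], "roll": [-0.5,-0.5,-0.43,0]}}

```text
time_s: 13.8
eef_pos: [0.4255, -0.0237, 0.1156]
tool_rot: [-0.146, 0.989, 0.0, -0.001]
force: [0.5, 0.1, -3.3]
gripper_width: 0.689
finger_force: 65.9
```

```bash
python3 - <<'E'
from h import *
plan([.4286,-.0225,.042],196.8)
a=[]
for c in("top","scene"):
    p,d=manip.read_camera(c); e=manip.sense()["eef_pos"]
    u,v=proj(c,e)[0]; p=p.copy()
    M=cv2.getRotationMatrix2D((u,v),0,2.2); M[:,2]+=np.array([200-u,200-v]); a.append(cv2.warpAffine(p,M,(400,400))[:,:,::-1])
    P=cloud(c,d); m=(p.min(-1)>150)&(d>0)&(P[...,2]>.09)&(P[...,2]<.18)&(np.hypot(P[...,0]-e[0],P[...,1]-e[1])<.13)
    Q=P[m]; s=Q@[np.cos(.2932),np.sin(.2932),0]
    print(c,len(Q),rect(Q),"tilt slope",np.polyfit(s,Q[:,2],1)[0])
cv2.imwrite("pics/both3.png",np.hstack(a))
E
```

```text
pos [ 0.4255 -0.0237  0.1156] yaw -163.16 t 13.8 | roll units 0.005 | shift now-axes [-0.069  0.004  1.471] | after-roll axes [-0.066  0.005  1.471]
top 37 [410.2 -52.5  16.8  12.6 -71.9] tilt slope 0.03986931410793953
scene 1446 [470.   -9.1 126.8  95.   34.7] tilt slope -0.05590630887353366
```

View pics/both3.png

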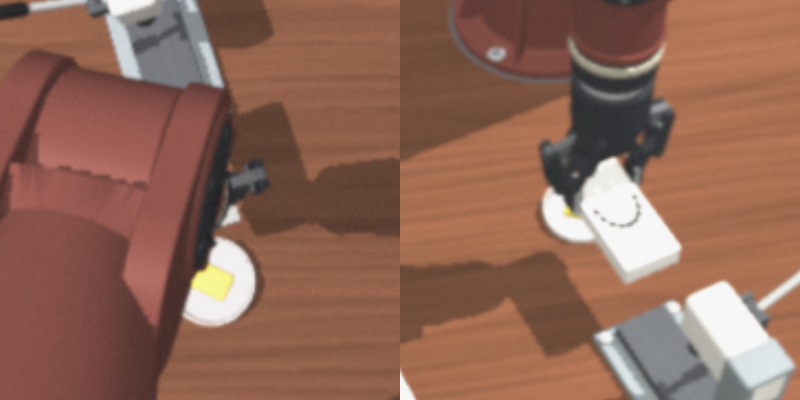

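The plate is held level and square over the front of the bed; its tip is at (635,270) in the right crop and the bed at (660,350). Lowering to insertion height.

Call:
{"fn": "carry_out", "kwargs": {"slide": [[0,0,0.3],[0,0,0.4],[0,0,0.4],[0,0,0.3],[0,0,0.05],[0,0,0],[0,0,0]], "roll": [0,0,0,0,0,0,0]}}

```text
time_s: 14.6
eef_pos: [0.4276, -0.0236, 0.0448]
tool_rot: [-0.146, 0.989, -0.0, 0.0]
force: [-0.0, -0.5, -2.8]
gripper_width: 0.689
finger_force: 65.9
```

```bash
python3 - <<'E'
from h import *
plan([.5418,.0116,.0313],196.8)
c="scene"
p,d=manip.read_camera(c); e=manip.sense()["eef_pos"]
P=cloud(c,d); u=np.array([np.cos(.2932),np.sin(.2932)]);n=np.array([-u[1],u[0]]); o=np.array([.5791,.0239])
x=(P[...,:2]-o)@u;y=(P[...,:2]-o)@n; z=P[...,2]
m=(p.min(-1)>150)&(d>0)&(z>.05)&(z<.09)&(abs(y)<.05)&(x>-.125)&(x<0)
print(m.sum(),np.percentile(x[m],[1,50,99,99.7]).round(4))
for a in np.arange(-.12,-.03,.015):
    k=m&(abs(x-a)<.006); 
    if k.sum()>20: print(a.round(3),np.median(z[k]).round(4),np.percentile(y[k],[2,98]).round(4))
E
```

```text
pos [ 0.4276 -0.0236  0.0448] yaw -163.2 t 14.6 | roll units -0.0 | shift now-axes [-2.39   0.014  0.271] | after-roll axes [-2.39   0.014  0.269]
802 [-0.1246 -0.0854 -0.0544 -0.0541]
-0.12 0.0676 [-0.031   0.0274]
-0.105 0.067 [-0.0306  0.0271]
-0.09 0.0669 [-0.0307  0.0274]
-0.075 0.0671 [-0.0307  0.0284]
-0.06 0.0652 [-0.0307  0.0272]
```

Call:
{"fn": "carry_out", "kwargs": {"slide": [[-0.15,0.024,0],[-0.3,0,0],[-0.35,0,0],[-0.35,0,0],[-0.35,0,0],[-0.35,0,0],[-0.3,0,0],[-0.2,0,0],[-0.04,0,0],[0,0,0],[0,0,0]], "roll": [0,0,0,0,0,0,0,0,0,0,0]}}

```text
time_s: 15.75
eef_pos: [0.5404, 0.0122, 0.0441]
tool_rot: [-0.146, 0.989, 0.0, -0.0]
force: [-0.0, -0.0, -3.2]
gripper_width: 0.689
finger_force: 66.0
```

```bash
cat > chk.py <<'E'
from h import *
def chk(z0,z1):
    u=np.array([np.cos(.2932),np.sin(.2932)]);n=np.array([-u[1],u[0]])
    for c,o in(("scene",np.array([.5791,.0239])),("top",np.array([.5751,.0207]))):
        p,d=manip.read_camera(c); P=cloud(c,d); x=(P[...,:2]-o)@u;y=(P[...,:2]-o)@n; z=P[...,2]
        m=(p.min(-1)>130)&(d>0)&(z>z0)&(z<z1)&(abs(y)<.045)&(x>-.085)&(x<.085)
        print(c,m.sum(),"x",np.percentile(x[m],[.5,1.5,98.5,99.5]).round(4))
        for a in np.arange(-.06,.07,.015):
            k=m&(abs(x-a)<.0075)
            if k.sum()>15: print(" ",a.round(3),k.sum(),np.median(z[k]).round(4),np.percentile(y[k],[2,98]).round(4))
        cv2.imwrite(f"pics/{c}_last.png",p[:,:,::-1])
E
python3 -c "
from chk import *
plan([.5418,.0116,.0313],196.8); chk(.055,.08)"
```

```text
pos [0.5404 0.0122 0.0441] yaw -163.19 t 15.75 | roll units 0.002 | shift now-axes [-0.023 -0.019  0.256] | after-roll axes [-0.023 -0.019  0.256]
scene 1008 x [-0.0551 -0.0528  0.0634  0.0637]
  -0.06 16 0.0665 [-0.0174  0.0303]
  -0.045 89 0.0675 [-0.0156  0.0305]
  -0.03 163 0.0669 [-0.0347  0.0289]
  -0.015 126 0.0669 [-0.029   0.0155]
  0.0 122 0.0666 [-0.0292  0.0116]
  0.015 108 0.067 [-0.0297  0.0055]
  0.03 127 0.0663 [-0.0289  0.0114]
  0.045 128 0.0663 [-0.0289  0.0119]
  0.06 129 0.0658 [-0.0289  0.0096]
top 190 x [-0.0665 -0.0664  0.0316  0.0344]
  -0.06 157 0.0661 [-0.029   0.0289]
  -0.045 20 0.0669 [-0.0298 -0.0137]
```

Call:
{"fn": "carry_out", "kwargs": {"slide": [[-0.025,0,0.08],[0,0,0.09],[0,0,0.06],[0,0,0.02],[0,0,0],[0,0,0]], "roll": [0,0,0,0,0,0]}}

```text
time_s: 16.45
eef_pos: [0.5425, 0.0126, 0.0317]
tool_rot: [-0.146, 0.989, 0.0, 0.0]
force: [-0.1, 0.4, -3.0]
gripper_width: 0.69
finger_force: 66.2
```

Call:
{"fn": "carry_out", "kwargs": {"slide": [[0,0,0],[0,0,0],[0,0,0],[0,0,0],[0,0,0]], "roll": [0,0,0,0,0], "hand": 80}}

```text
time_s: 16.95
eef_pos: [0.5425, 0.0126, 0.0318]
tool_rot: [-0.146, 0.989, -0.0, 0.0]
force: [-0.4, -0.3, 0.1]
gripper_width: 0.937
finger_force: 0.0
```

Call:
{"fn": "carry_out", "kwargs": {"slide": [[0,0,-0.2],[0,0,-0.4],[0.4,0,-0.3],[0.7,0,-0.2],[0.7,0,-0.5],[0.7,0,-0.7],[0.7,0,-0.7],[0,0,0]], "roll": [0,0,0,0,0,0,0,0]}}

```text
time_s: 17.75
eef_pos: [0.3881, -0.0346, 0.1859]
tool_rot: [-0.146, 0.989, -0.001, 0.002]
force: [0.3, -0.0, 0.3]
gripper_width: 0.934
finger_force: 0.0
```

```bash
python3 -c "
from chk import *
chk(.044,.066)
u=np.array([np.cos(np.radians(18.4)),np.sin(np.radians(18.4))])
c=np.array([.5525,-.2803])-.038*u; print(c); plan([*c,.20],198.4)"
```

```text
scene 1222 x [-0.0637 -0.0628  0.0648  0.0656]
  -0.06 121 0.0539 [-0.0289  0.0298]
  -0.045 156 0.0541 [-0.0292  0.0292]
  -0.03 151 0.0541 [-0.0295  0.0273]
  -0.015 134 0.0538 [-0.0293  0.0189]
  0.0 122 0.0543 [-0.0296  0.0166]
  0.015 125 0.0546 [-0.0294  0.0132]
  0.03 139 0.0541 [-0.029   0.0174]
  0.045 142 0.0543 [-0.0288  0.018 ]
  0.06 132 0.0535 [-0.0292  0.0132]
top 1262 x [-0.0642 -0.0636  0.0583  0.0635]
  -0.06 149 0.0534 [-0.029   0.0279]
  -0.045 177 0.0531 [-0.029   0.0292]
  -0.03 166 0.0534 [-0.0288  0.0284]
  -0.015 175 0.0535 [-0.0288  0.0289]
  0.0 169 0.0533 [-0.0294  0.0289]
  0.015 158 0.0536 [-0.0289  0.0289]
  0.03 164 0.0536 [-0.029   0.0283]
  0.045 71 0.0535 [-0.0295  0.0287]
  0.06 33 0.0537 [-0.0299 -0.0172]
[ 0.51644271 -0.29229466]
pos [ 0.39   -0.0341  0.183 ] yaw -163.23 t 17.85 | roll units -0.204 | shift now-axes [-0.932 -5.675 -0.327] | after-roll axes [-0.769 -5.699 -0.34 ]
```

Call:
{"fn": "carry_out", "kwargs": {"slide": [[-0.07,-0.35,0],[-0.08,-0.6,0],[-0.08,-0.7,0],[-0.08,-0.7,0],[-0.08,-0.7,0],[-0.08,-0.7,0],[-0.08,-0.7,0],[-0.08,-0.6,0],[-0.08,-0.4,0],[-0.06,-0.25,0],[0,0,0],[0,0,0]], "roll": [-0.2,0,0,0,0,0,0,0,0,0,0,0], "hand": 85}}

```text
time_s: 19.05
eef_pos: [0.5153, -0.2914, 0.1802]
tool_rot: [-0.16, 0.987, 0.001, -0.001]
force: [-0.3, -0.3, 0.0]
gripper_width: 0.998
finger_force: 0.0
```

```bash
python3 -c "
from h import *
plan([.5164,-.2923,-.001],198.4)"
```

```text
pos [ 0.5153 -0.2914  0.1802] yaw -161.56 t 19.05 | roll units 0.005 | shift now-axes [-0.02  -0.031  3.624] | after-roll axes [-0.015 -0.023  3.625]
```

Call:
{"fn": "carry_out", "kwargs": {"slide": [[-0.015,-0.025,0.4],[0,0,0.5],[0,0,0.5],[0,0,0.5],[0,0,0.5],[0,0,0.5],[0,0,0.4],[0,0,0.2],[0,0,0.1],[0,0,0],[0,0,0]], "roll": [0,0,0,0,0,0,0,0,0,0,0]}}

```text
time_s: 20.15
eef_pos: [0.517, -0.2933, 0.0026]
tool_rot: [-0.16, 0.987, -0.0, 0.0]
force: [-0.3, -0.5, -0.3]
gripper_width: 0.997
finger_force: 0.0
```

Call:
{"fn": "carry_out", "kwargs": {"slide": [[0,0,0],[0,0,0],[0,0,0],[0,0,0],[0,0,0],[0,0,0],[0,0,0]], "roll": [0,0,0,0,0,0,0], "hand": 40}}

```text
time_s: 20.85
eef_pos: [0.517, -0.2935, 0.0029]
tool_rot: [-0.16, 0.987, -0.001, 0.001]
force: [-1.0, 1.3, 8.1]
gripper_width: 0.678
finger_force: 64.1
```

Call:
{"fn": "carry_out", "kwargs": {"slide": [[0,0,-0.2],[0,0,-0.4],[0,0,-0.6],[0,0,-0.6],[0,0,-0.6],[0,0,0]], "roll": [0,0,0,0,0,0]}}

```text
time_s: 21.45
eef_pos: [0.5187, -0.2947, 0.1265]
tool_rot: [-0.16, 0.987, -0.003, 0.002]
force: [-0.6, -1.2, -1.2]
gripper_width: 0.678
finger_force: 64.9
```

```bash
python3 -c "
from h import *
plan([.4286,-.0225,.13],196.8)"
```

```text
pos [ 0.5187 -0.2947  0.1265] yaw -161.58 t 21.45 | roll units 0.203 | shift now-axes [-0.012  5.733 -0.104] | after-roll axes [ 0.151  5.732 -0.071]
```

Call:
{"fn": "carry_out", "kwargs": {"slide": [[0.01,0.25,0],[0.015,0.5,0],[0.015,0.55,0],[0.015,0.55,0],[0.015,0.55,0],[0.015,0.55,0],[0.015,0.55,0],[0.015,0.55,0],[0.015,0.55,0],[0.015,0.55,0],[0.01,0.4,0],[0,0.18,0]], "roll": [0.2,0,0,0,0,0,0,0,0,0,0,0]}}

```text
time_s: 22.65
eef_pos: [0.4245, -0.0198, 0.1214]
tool_rot: [-0.147, 0.989, 0.0, -0.001]
force: [0.7, -0.9, -2.4]
gripper_width: 0.68
finger_force: 64.9
```

Call:
{"fn": "carry_out", "kwargs": {"slide": [[0,0,0.3],[0,0,0.4],[0,0,0.3],[0,0,0.15],[0,0,0],[0,0,0]], "roll": [0,0,0,0,0,0]}}

```text
time_s: 23.25
eef_pos: [0.4262, -0.0215, 0.0645]
tool_rot: [-0.146, 0.989, -0.0, 0.0]
force: [-0.0, 0.7, -1.9]
gripper_width: 0.68
finger_force: 64.8
```

```bash
python3 - <<'E'
from h import *
plan([.5409,.0121,.067],196.8)
c="scene"
p,d=manip.read_camera(c)
P=cloud(c,d); u=np.array([np.cos(.2932),np.sin(.2932)]);n=np.array([-u[1],u[0]]); o=np.array([.5791,.0239])
x=(P[...,:2]-o)@u;y=(P[...,:2]-o)@n; z=P[...,2]
m=(p.min(-1)>150)&(d>0)&(z>.07)&(z<.11)&(abs(y)<.05)&(x>-.14)&(x<0)
print(m.sum(),np.percentile(x[m],[1,50,99,99.7]).round(4))
for a in np.arange(-.135,-.03,.015):
    k=m&(abs(x-a)<.0075); 
    if k.sum()>20: print(a.round(3),np.median(z[k]).round(4),np.percentile(y[k],[2,98]).round(4))
E
```

```text
pos [ 0.4262 -0.0215  0.0645] yaw -163.2 t 23.25 | roll units 0.001 | shift now-axes [-2.391 -0.02  -0.049] | after-roll axes [-2.391 -0.02  -0.05 ]
839 [-0.139  -0.0953 -0.0544 -0.0537]
-0.135 0.0775 [-0.0282  0.0303]
-0.12 0.0777 [-0.0276  0.0295]
-0.105 0.0775 [-0.0275  0.031 ]
-0.09 0.0775 [-0.0276  0.0313]
-0.075 0.0773 [-0.0274  0.0299]
-0.06 0.0768 [-0.0262  0.0295]
```

Call:
{"fn": "carry_out", "kwargs": {"slide": [[-0.15,-0.025,-0.05],[-0.3,0,0],[-0.35,0,0],[-0.35,0,0],[-0.35,0,0],[-0.35,0,0],[-0.3,0,0],[-0.2,0,0],[-0.04,0,0],[0,0,0],[0,0,0]], "roll": [0,0,0,0,0,0,0,0,0,0,0]}}

```text
time_s: 24.4
eef_pos: [0.5399, 0.0121, 0.0667]
tool_rot: [-0.146, 0.989, 0.0, -0.0]
force: [-0.2, -0.5, -1.9]
gripper_width: 0.679
finger_force: 64.9
```

```bash
python3 -c "
from chk import *
plan([.5409,.0121,.0569],196.8); chk(.067,.095)"
```

```text
pos [0.5399 0.0121 0.0667] yaw -163.19 t 24.4 | roll units 0.002 | shift now-axes [-0.019 -0.005  0.196] | after-roll axes [-0.019 -0.005  0.196]
scene 966 x [-0.0581 -0.0549  0.0637  0.0644]
  -0.06 22 0.0796 [-0.0121  0.0288]
  -0.045 111 0.0802 [-0.0151  0.0299]
  -0.03 165 0.08 [-0.0344  0.0301]
  -0.015 132 0.0795 [-0.029   0.0154]
  0.0 102 0.0795 [-0.0289  0.0056]
  0.015 106 0.0793 [-0.0287  0.0036]
  0.03 106 0.0794 [-0.0286  0.0047]
  0.045 117 0.0791 [-0.0283  0.0063]
  0.06 105 0.078 [-0.0277  0.0063]
top 184 x [-0.0659 -0.0658  0.038   0.0415]
  -0.06 132 0.0791 [-0.0276  0.027 ]
  -0.045 30 0.0793 [-0.0352 -0.0091]
```

Aligned to about 1 mm; lowering, releasing and withdrawing.

Call:
{"fn": "carry_out", "kwargs": {"slide": [[-0.022,-0.006,0.06],[0,0,0.07],[0,0,0.05],[0,0,0.01],[0,0,0],[0,0,0]], "roll": [0,0,0,0,0,0]}}

```text
time_s: 25.1
eef_pos: [0.5417, 0.0122, 0.0572]
tool_rot: [-0.146, 0.989, 0.0, -0.0]
force: [-1.5, 0.2, -0.5]
gripper_width: 0.681
finger_force: 64.9
```

Call:
{"fn": "carry_out", "kwargs": {"slide": [[0,0,0],[0,0,0],[0,0,0],[0,0,0],[0,0,0]], "roll": [0,0,0,0,0], "hand": 80}}

```text
time_s: 25.6
eef_pos: [0.5418, 0.0122, 0.0573]
tool_rot: [-0.146, 0.989, -0.0, 0.0]
force: [-0.7, 0.4, 0.1]
gripper_width: 0.936
finger_force: 0.0
```

Call:
{"fn": "carry_out", "kwargs": {"slide": [[0,0,-0.2],[0,0,-0.4],[0.4,0,-0.3],[0.7,0,-0.3],[0.7,0,-0.6],[0.7,0,-0.7],[0.7,0,-0.7],[0,0,-0.7],[0,0,-0.5],[0,0,0]], "roll": [0,0,0,0,0,0,0,0,0,0]}}

```text
time_s: 26.6
eef_pos: [0.3901, -0.0347, 0.2811]
tool_rot: [-0.146, 0.989, -0.001, 0.003]
force: [0.1, 0.7, 0.1]
gripper_width: 0.937
finger_force: 0.0
```

```bash
python3 -c "
from chk import *
chk(.061,.082)
plan([.594,.138,.29],106.8)"
```

```text
scene 1090 x [-0.0628 -0.0618  0.065   0.0658]
  -0.06 91 0.0701 [-0.0269  0.0282]
  -0.045 156 0.0702 [-0.0292  0.0288]
  -0.03 151 0.07 [-0.0295  0.0274]
  -0.015 120 0.0702 [-0.0295  0.0148]
  0.0 119 0.0699 [-0.0291  0.0103]
  0.015 99 0.0703 [-0.0289  0.005 ]
  0.03 121 0.07 [-0.0288  0.0092]
  0.045 121 0.0704 [-0.029   0.0102]
  0.06 112 0.0696 [-0.0277  0.0097]
top 1232 x [-0.0636 -0.0626  0.0526  0.0576]
  -0.06 120 0.0693 [-0.028   0.0254]
  -0.045 180 0.0692 [-0.0292  0.0287]
  -0.03 176 0.0693 [-0.0289  0.0283]
  -0.015 180 0.0697 [-0.0291  0.0281]
  0.0 176 0.0694 [-0.0292  0.0288]
  0.015 178 0.0696 [-0.029   0.0292]
  0.03 154 0.0693 [-0.0284  0.0288]
  0.045 48 0.069 [-0.0292  0.0295]
  0.06 20 0.0699 [-0.0291 -0.017 ]
pos [ 0.3888 -0.0342  0.2777] yaw -163.19 t 26.7 | roll units 11.252 | shift now-axes [-4.926  2.109 -0.241] | after-roll axes [ 2.111  4.925 -0.245]
```

Call:
{"fn": "carry_out", "kwargs": {"slide": [[0,0,-0.2],[0,0,0],[0,0,0],[0,0,0],[0,0,0],[0,0,0],[0,0,0],[0,0,0],[0,0,0],[0,0,0],[0,0,0],[0,0,0]], "roll": [0.9,1,1,1,1,1,1,1,1,1,1,0.35], "hand": 70}}

```text
time_s: 27.9
eef_pos: [0.3879, -0.0338, 0.286]
tool_rot: [0.598, 0.801, -0.0, -0.001]
force: [-0.2, -0.3, 0.1]
gripper_width: 0.821
finger_force: 0.0
```

Call:
{"fn": "carry_out", "kwargs": {"slide": [[0.2,0.3,0],[0.28,0.7,0],[0.28,0.7,0],[0.28,0.7,0],[0.28,0.7,0],[0.28,0.7,0],[0.28,0.6,0],[0.2,0.4,0],[0.03,0.13,0],[0,0,0],[0,0,0]], "roll": [0,0,0,0,0,0,0,0,0,0,0]}}

```text
time_s: 29.0
eef_pos: [0.5932, 0.1376, 0.2866]
tool_rot: [0.596, 0.803, -0.001, -0.001]
force: [0.1, -1.3, -0.0]
gripper_width: 0.819
finger_force: 0.0
```

```bash
python3 -c "
from h import *
plan([.5945,.1368,.1927],106.8)"
```

```text
pos [0.5932 0.1376 0.2866] yaw 106.81 t 29.0 | roll units 0.001 | shift now-axes [-0.024  0.024  1.878] | after-roll axes [-0.024  0.021  1.878]
```

Call:
{"fn": "carry_out", "kwargs": {"slide": [[-0.02,0.02,0.3],[0,0,0.5],[0,0,0.5],[0,0,0.4],[0,0,0.18],[0,0,0],[0,0,0]], "roll": [0,0,0,0,0,0,0]}}

```text
time_s: 29.7
eef_pos: [0.5955, 0.1372, 0.1943]
tool_rot: [0.596, 0.803, 0.0, 0.0]
force: [-0.0, 0.6, -0.7]
gripper_width: 0.821
finger_force: 0.0
```

Call:
{"fn": "carry_out", "kwargs": {"slide": [[0,0,0],[0,0,0],[0,0,0],[0,0,0],[0,0,0],[0,0,0],[0,0,0],[0,0,0]], "roll": [0,0,0,0,0,0,0,0], "hand": 0}}

```text
time_s: 30.5
eef_pos: [0.5948, 0.1376, 0.1935]
tool_rot: [0.596, 0.803, -0.0, -0.0]
force: [-4.3, -0.3, 5.6]
gripper_width: 0.136
finger_force: 58.7
```

Call:
{"fn": "carry_out", "kwargs": {"slide": [[0.08,0,0.148],[0.066,0,0.156],[0.052,0,0.164],[0.032,0,0.166],[0.018,0,0.17],[0,0,0.168],[-0.018,0,0.17],[-0.032,0,0.166],[-0.052,0,0.164],[-0.066,0,0.156],[-0.03,0,0.08],[0,0,0]], "roll": [0,0,0,0,0,0,0,0,0,0,0,0]}}

```text
time_s: 31.7
eef_pos: [0.5939, 0.1403, 0.1077]
tool_rot: [0.596, 0.803, -0.0, -0.001]
force: [-3.1, 1.7, 2.7]
gripper_width: 0.14
finger_force: 77.8
```

Call:
{"fn": "carry_out", "kwargs": {"slide": [[-0.01,0,0.05],[0,0,0.05],[0,0,0],[0,0,0]], "roll": [0,0,0,0]}}

```text
time_s: 32.1
eef_pos: [0.5947, 0.1389, 0.1054]
tool_rot: [0.596, 0.803, -0.0, 0.001]
force: [-12.1, -3.8, 28.0]
gripper_width: 0.138
finger_force: 81.3
```

```bash
python3 - <<'E'
from h import *
u=np.array([np.cos(.2932),np.sin(.2932)]);n=np.array([-u[1],u[0]])
for c,o in(("scene",np.array([.5791,.0239])),("top",np.array([.5751,.0207]))):
    p,d=manip.read_camera(c); P=cloud(c,d); x=(P[...,:2]-o)@u;y=(P[...,:2]-o)@n; z=P[...,2]
    m=(d>0)&(abs(x-.05)<.006)&(z>.08)&(z<.25)
    for a in np.arange(.05,.15,.01):
        k=m&(abs(y-a)<.005)
        if k.sum()>3: print(c,a.round(2),k.sum(),np.median(z[k]).round(4))
E
```

```text
scene 0.05 8 0.1584
scene 0.06 15 0.1531
scene 0.07 40 0.2397
scene 0.08 14 0.1439
scene 0.09 17 0.1368
scene 0.1 41 0.1397
scene 0.11 5 0.1332
top 0.05 19 0.1565
top 0.06 14 0.1513
top 0.07 31 0.1484
top 0.08 14 0.1422
top 0.09 21 0.1365
top 0.1 6 0.1335
```

Firm stop (28 N) and the rod slope matches 0.45 rad. Releasing.

Call:
{"fn": "carry_out", "kwargs": {"slide": [[0,0,0],[0,0,0],[0,0,0],[0,0,0],[0,0,0],[0,0,-0.4],[0,0,-0.7],[0,0,-0.7],[0,0,-0.7],[0,0,-0.6],[0,0,0],[0,0,0]], "roll": [0,0,0,0,0,0,0,0,0,0,0,0], "hand": 80}}

```text
time_s: 33.4
eef_pos: [0.595, 0.1395, 0.258]
tool_rot: [0.596, 0.803, 0.0, 0.0]
force: [0.2, 0.2, 0.2]
gripper_width: 0.935
finger_force: 0.0
```

Call:
{"fn": "carry_out", "kwargs": {"slide": [[0.5,-0.5,-0.2],[0.6,-0.7,0],[0.6,-0.7,0],[0.6,-0.7,0],[0,0,0],[0,0,0]], "roll": [0,0,0,0,0,0]}}

```text
time_s: 34.0
eef_pos: [0.4359, 0.2122, 0.2671]
tool_rot: [0.595, 0.803, -0.0, -0.0]
force: [0.7, -1.0, 0.1]
gripper_width: 0.939
finger_force: 0.0
```

```bash
python3 - <<'E'
from chk import *
chk(.061,.082)
u=np.array([np.cos(.2932),np.sin(.2932)]);n=np.array([-u[1],u[0]])
a=[]
for c,o in(("scene",np.array([.5791,.0239])),("top",np.array([.5751,.0207]))):
    p,d=manip.read_camera(c); P=cloud(c,d); x=(P[...,:2]-o)@u;y=(P[...,:2]-o)@n; z=P[...,2]
    m=(d>0)&(abs(x-.05)<.006)&(z>.08)&(z<.25)&(y>.045)&(y<.14)
    print(c,"slope",np.arctan(np.polyfit(y[m],z[m],1)[0]))
    uu,v=proj(c,[*o,.05])[0]
    M=cv2.getRotationMatrix2D((uu,v),0,2.5); M[:,2]+=np.array([200-uu,200-v]); a.append(cv2.warpAffine(p,M,(400,400))[:,:,::-1])
cv2.imwrite("pics/both4.png",np.hstack(a))
E
```

```text
scene 1037 x [-0.0638 -0.0619  0.065   0.0658]
  -0.06 87 0.0698 [-0.025   0.0266]
  -0.045 162 0.0706 [-0.0293  0.0297]
  -0.03 149 0.0704 [-0.0292  0.0271]
  -0.015 122 0.0702 [-0.0293  0.0153]
  0.0 120 0.0702 [-0.0293  0.0097]
  0.015 106 0.0699 [-0.0291  0.0081]
  0.03 71 0.0701 [-0.0287 -0.0037]
  0.045 109 0.0698 [-0.0286  0.0104]
  0.06 111 0.0696 [-0.0283  0.0086]
top 1208 x [-0.0636 -0.0625  0.0529  0.0576]
  -0.06 120 0.0693 [-0.0275  0.0251]
  -0.045 179 0.0695 [-0.0292  0.0285]
  -0.03 179 0.0693 [-0.029   0.0281]
  -0.015 175 0.0697 [-0.0288  0.0285]
  0.0 177 0.0695 [-0.0288  0.0294]
  0.015 180 0.0691 [-0.029   0.0288]
  0.03 129 0.0696 [-0.0292  0.029 ]
  0.045 49 0.0687 [-0.0294  0.0295]
  0.06 20 0.069 [-0.029  -0.0172]
scene slope -0.4157637484247317
top slope -0.4094725009348746
```

View pics/both4.png

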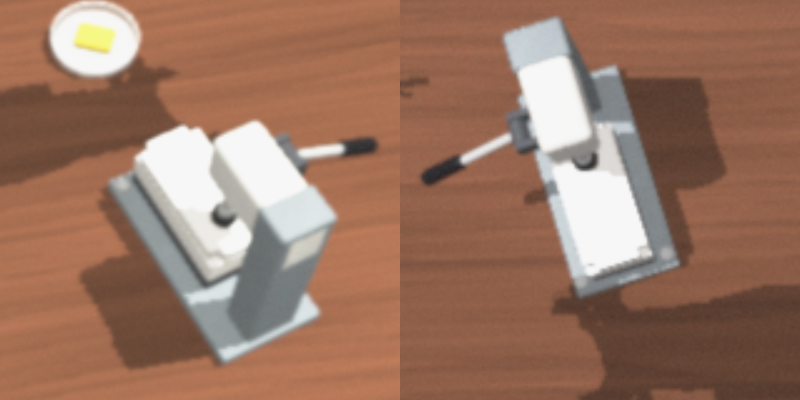

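The foot sits on the cover at about (222,213) left and (585,158) right, and the pile is square. I'll compare the lever slope with its starting (fully down) value.

```bash
python3 - <<'E'
from h import *
u=np.array([np.cos(.2932),np.sin(.2932)]);n=np.array([-u[1],u[0]])
for c,o in(("scene",np.array([.5791,.0239])),("top",np.array([.5751,.0207]))):
    for d in(np.load(c+"_d.npy"),manip.read_camera(c)[1]):
        P=cloud(c,d); x=(P[...,:2]-o)@u;y=(P[...,:2]-o)@n; z=P[...,2]
        m=(d>0)&(abs(x-.05)<.006)&(z>.08)&(z<.25)&(y>.045)&(y<.14)
        h=m&(y>.095)
        print(c,"slope",np.arctan(np.polyfit(y[m],z[m],1)[0]).round(3),"handle z",np.median(z[h]).round(4),np.median(y[h]).round(4))
E
```

```text
scene slope -0.315 handle z 0.1372 0.1146
scene slope -0.41 handle z 0.1302 0.1132
top slope -0.319 handle z 0.136 0.1167
top slope -0.409 handle z 0.1291 0.1138
```

```bash
python3 -c "
from plant import manip
print(manip.job_done())"
```

```text
the job is handed in; nothing more can be done
None
```

The mould is closed and the job is handed in at about 34 s of the 72 s allowed. Both plates measured within about 1 mm of square on the bed. The lever is fully down with the foot on the cover plate, though I did not measure its force. The arm is clear and never went near the bystanders.

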